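# Seat a paint tin in the shaker and hold the dead-man lever in the green

### The job

Take the blue paint tin from the leaning rack and set it down, lid up, fully home in the round pocket of the shaker, lowering it in rather than dropping it, and let go of it. Only then press the shaker's red spring-loaded lever down with the fingers until its pointer stands in the green band of the scale, never past it into the red, and keep it there: finish while still holding the lever in the green. Leave the other tins and everything else on the bench where they are.

Things in the scene. Friction and masses are not known exactly. Their poses are not given: they have to be found in the camera images.
- tin_blue: the blue paint tin with a white paper band and a flat blue lid: a rigid cylinder 50 mm in diameter and 80 mm high, about 0.25 kg. Origin at the centre of its underside; z runs along its axis out through the lid. It starts in one of the three bays of the rack, leaning 0.5 rad (29 deg) from upright with its lid towards the robot.
- tin_green: a green tin of the same size in another bay of the rack (origin and axes as for the blue one). Leave it.
- tin_orange: an orange tin of the same size in another bay of the rack (origin and axes as for the blue one). Leave it.
- rack: fixed aluminium tin rack, 280 mm long along its y; origin under its centre on the bench, z up. Bays at y = -90, 0, 90 mm, so 40 mm is free between tins. Tin axes lean 0.5 rad from vertical towards the rack's -x (robot side); undersides' centres are 30 mm above the bench. Along a tin, ribs beside it reach 15 mm up, the lip on its -x side 30 mm; above that it is free. Draw tins out along their axis.
- shaker: fixed tin shaker, 200 mm (own x) by 260 mm (own y, from -135 to +125 mm); origin on the bench under it, mid x, z up, front to -x. White housing 60 mm high with a blue top, carrying a grey square block (120 mm, top at 90 mm) with the round pocket; on the -y side a lower grey step, 45 mm high, carries the lever.
- pocket (a point): centre of the floor of the round pocket, 70 mm above the bench; the pocket is 54 mm in diameter (2 mm play round the tin) and 20 mm deep with a 3 mm chamfer at the mouth; axes as for the shaker (z up). A seated tin has its underside here.
- lever_pad (a point): centre of the top face of the round red pad (40 mm in diameter, 10 mm thick) at the free end of the dead-man lever; 106 mm above the bench at rest. It moves with the lever. It lies 145 mm from the pocket along the shaker's -y and 50 mm along its -x.
- lever_hinge (a point): the lever's hinge, 100 mm above the bench, axis along the shaker's y; a steel bar, 14 mm wide and 8 mm thick, carries the pad 90 mm from it towards the shaker's -x. Two dark steel brackets, 105 mm high, stand on either side of it.
- lever (a joint): lever angle, rad: 0 at rest (level), grows as the pad is pressed, stop at 0.42. Green: 0.16 to 0.30 (pad 14 to 26 mm below rest); red above 0.30. Scale: upright white plate 115 mm high, 40 mm from the pad's centre on the shaker's +y side, green with red below; a black pointer on the pad moves along it. Spring: 2.3 N on the pad to start, 5.3 N at 0.23, 6.3 N at 0.30; it returns to 0 if let go.
- wash_bottle: white bottle with red cap, 60 mm in diameter, 150 mm high, behind the work. Leave it. Origin at the centre of its underside.
- reagent_jar: amber jar, 60 mm in diameter, 90 mm high, behind the work. Leave it. Origin at the centre of its underside.
- beaker: steel beaker, 80 mm in diameter, 100 mm high, behind the work. Leave it. Origin at the centre of its underside.
- spatula: spatula 200 mm long lying on the bench behind the shaker. Leave it. Origin at its middle, underside.
Mind the look-alikes: they are no part of the job. What is shaped like the tin_blue but brown or yellow is not meant.

How it is judged:
On the way, in this order (a step that is already met when the one before it is completed fails the run):
1. the blue tin stands lid up, fully home in the pocket, let go, with the lever still at rest (horizontal distance between tin_blue and pocket below 0.004 m and z of tin_blue in the frame of pocket between -0.004 and 0.004 m and angle between tin_blue's own z axis and vertical below 0.08 rad and contact force between the fingers and tin_blue below 0.1 N and linear speed of tin_blue below 0.03 m/s and value of joint lever below 0.05 rad), for 0.2 s.
2. the lever is pressed into the green band by the fingers (value of joint lever between 0.16 and 0.3 rad and contact force between the fingers and lever above 2 N and horizontal distance between tin_blue and pocket below 0.004 m and z of tin_blue in the frame of pocket between -0.004 and 0.004 m and angle between tin_blue's own z axis and vertical below 0.08 rad), for 0.5 s.
At the end, for the whole second after the job is handed in: The blue tin stands in the pocket untouched by the fingers, lid up (axis within 0.08 rad of vertical), its underside within 4 mm of the pocket floor in height and sideways; the fingers hold the lever still (slower than 0.1 rad/s) with more than 2 N between 0.16 and 0.30 rad through the last second (all of step 2 and contact force between the fingers and tin_blue below 0.1 N and linear speed of tin_blue below 0.03 m/s and velocity of joint lever between -0.1 and 0.1 rad/s); the arm keeps its last pose, push and grip.
It fails at once if the lever is pushed past the green band into the red (beyond 0.31 rad) (value of joint lever above 0.31 rad).
It fails at once if the lever is pressed (beyond 0.08 rad) before the blue tin is home in the pocket (value of joint lever above 0.08 rad and (horizontal distance between tin_blue and pocket above 0.01 m or z of tin_blue in the frame of pocket above 0.01 m)).
It fails at once if the blue tin is dropped over the pocket from more than 15 mm above its floor (horizontal distance between tin_blue and pocket below 0.04 m and z of tin_blue in the frame of pocket above 0.015 m and contact force between the fingers and tin_blue below 0.05 N).
It fails at once if another tin or a thing on the bench is shifted (tins 20 mm, bottle, jar and beaker 30 mm, spatula 40 mm) (distance of any of tin_green, tin_orange from where it was at the start of the episode above 0.02 m or distance of any of wash_bottle, reagent_jar, beaker from where it was at the start of the episode above 0.03 m or distance of spatula from where it was at the start of the episode above 0.04 m).
It also fails if it takes over 51 s, if anything falls off the work surface, if the arm or the gripper's body presses on something with over 40 N, if the wrist force passes 120 N, or if a joint passes its speed limit or range.

### The arm

A 7-joint arm with a two-finger parallel gripper is mounted at the origin on the work surface. World frame = base frame: x ahead of the robot, y to its left, z up, the work surface at z = 0. Lengths are in m, angles in rad, forces in N, time in s.
With the tool pointing down it reaches from about 0.4 to 0.85 m from the base axis. Payload 10.4 kg.
Tool frame: the origin (TCP) lies at the very end of the fingers, on their centre line; the grasp point (between the pads) lies 19 mm behind it; z points along the fingers, y is the direction in which the jaws open and shut (so a half turn about z gives the same grasp; the last joint's range is limited). The gripper opens to 87 mm and grips with 3 to 60 N. Pads are 19 mm wide; open, the fingers measure 117 mm over their backs; the gripper's body (75 mm by 190 mm) begins 51 mm behind the grasp point.
Start: joints at [-1.139, 0.332, -0.065, 1.46, 0.022, 1.35, -0.088], TCP at [0.275, 0.561, 0.223] pointing down, gripper open.
Joint ranges: [-2.6, 2.6], [-0.5, 2.12], [-1.47, 1.34], [0.16, 2.42], [-1.27, 4.41], [0.06, 2.06], [-2.6, 2.6]. Speed limits (rad/s): [2.22, 2.22, 2.79, 2.79, 3.14, 3.14, 3.14].

### API

Orientations are given as a unit quaternion [x, y, z, w].
In Python, from bench import r, eyes, job gives the robot as it stands. The module is installed in compiled form; this text tells all that it offers.
- The arm moves only by the tool play_rows, never from a script. Its argument "motion" is a list of rows, each a list of 7 numbers: the shift along the tool's x, y, z as a fraction of full scale, then the turn, a rotation vector about the tool's x, y, z as a fraction of full scale, then the opening in per cent of the stroke, from 0 (shut) to 100 (fully open). A call has 1 to 5 rows; each row is the pose to reach, as a shift and turn from the pose commanded when the call began, along the tool's axes at that moment; what a row does not reach only later rows make up. Full scale, the value 1, is 0.2 m for a shift and 90 degrees for a turn. A row lasts 1/8 s, in which the tool goes at most 62.5 mm and 10.7 degrees, less where a joint would pass 70% of its speed; a pose out of reach is approached as far as the arm can. A call with a number of a shift or a turn outside -1 to 1 is refused whole. A call with a gripper value outside its range is refused whole. The fingers move at their own pace and stop on an object; "squeeze" is the grip in N (left out, the last holds). Time passes only in rows, so rows that repeat a pose let the fingers close. It gives the time, the measured TCP pose, the force and the opening at its end, in the units of the state.
- r.read_state(): the state, without advancing time (a new reading comes with each control period).
- eyes.camera(name): name is "side" or "top" or "wrist"; returns a dict with "image" (400x640x3 uint8, red, green, blue), "mtx" (3x3 intrinsics, pixels), "R" (3x3) and "t" (3): a world point X has camera coordinates R X + t. Camera axes: x right, y down, z forward; pixel columns grow to the right and rows downward; lengths in m; the calibration is good to about 2 mm. A picture is of the moment at which its call begins. There is no depth.
- job.close_job(): hands the job in, once; it reports no verdict.
Trained networks look in a picture, given as the dict that the camera call returned (one of the last four; its "shot" number tells which), for a name from the list of things; names that differ only in an ending like _2 or _b are one class to them, and where a whole thing is asked for, a point or a joint stands for the part that bears it (a point fixed in the world has none). Each returns a list of dicts, best first, with "p" (0 to 1); they miss things now and then, are a little off and sometimes report something else, mostly with a low value. They report only what shows in the picture. A call takes as long as a camera call. They do not tell look-alikes from the thing itself.
- eyes.regions_of(picture, label): "region" (400x640 bool, what is visible of it) and "xy" ([column, row] in pixels, amid what is visible of it).
- eyes.landmark_of(picture, label): "xy" ([column, row] in pixels: a listed point, or the origin of a listed thing).
The state is a dict: "time": time; "joint_positions": joint angles; "joint_vel": joint speeds; "joint_torque": joint torques, N m; "ee_pos": TCP position; "eef_rot": TCP orientation; "ft_force": force on the tool from outside, world axes, zero at the start; "torque": the same for the moment, N m; "width": finger opening in m.
Only numpy, scipy, OpenCV 4.12 (cv2) and the standard library are available. Lean on these libraries where they do the work, as an engineer would, in place of code of your own. Each camera call takes 0.05 s, during which the arm holds its last target. There are 200 camera calls.

## Working session

There is one attempt and no reset: what is moved stays moved. The work goes in short steps, Python scripts to look and compute and a tool call to move; the robot and the scene stay as the last step left them, time stands still between calls to the robot, and variables do not carry over. Pictures are saved under pics/ and viewed, about 8 in all and at most 12, crops included, and the job is handed in when it is done.

Besides the shell and the picture viewer there is one more tool, called after "Call:" as a command line: name --pt "numbers of a row" for each row, then --argument value for the rest. play_rows: Moves the arm, as the interface text tells. Shift numbers are shares of 0.2 m and turn numbers shares of 90 degrees, none past 1 either way. Its arguments: {"type":"object","properties":{"motion":{"type":"array","items":{"type":"array","items":{"type":"number"}}},"squeeze":{"type":"number"}},"required":["motion"]}

```bash
mkdir -p pics; cat > h.py <<'E'
import numpy as np, cv2
from scipy.spatial.transform import Rotation as Ro
from bench import r, eyes, job
def save(p,n): cv2.imwrite('pics/'+n+'.png',p['image'][:,:,::-1])
def proj(p,X):
    c=p['R']@np.asarray(X,float)+p['t']; u=p['mtx']@c; return u[:2]/u[2]
def ray(p,xy):
    d=p['R'].T@np.linalg.solve(p['mtx'],np.array([xy[0],xy[1],1.])); return -p['R'].T@p['t'],d/np.linalg.norm(d)
def atz(p,xy,z):
    o,d=ray(p,xy); return o+d*(z-o[2])/d[2]
def tri(obs):
    A=np.zeros((3,3));b=np.zeros(3);L=[]
    for p,xy in obs:
        o,d=ray(p,xy);P=np.eye(3)-np.outer(d,d);A+=P;b+=P@o;L.append((o,d))
    X=np.linalg.solve(A,b); return X,[np.linalg.norm(np.cross(X-o,d)) for o,d in L]
def delta(pos,R,s=None):
    """row numbers from current pose to target pos, R (matrix)"""
    s=s or r.read_state(); R0=Ro.from_quat(s['eef_rot'])
    return np.round(np.r_[R0.inv().apply(np.array(pos)-s['ee_pos'])/.2,(R0.inv()*Ro.from_matrix(R)).as_rotvec()/(np.pi/2)],3)
E
python3 - <<'E'
from h import *
S=eyes.camera('side');T=eyes.camera('top')
cv2.imwrite('pics/a.png',np.vstack([S['image'],T['image']])[:,:,::-1][::1])
cv2.imwrite('pics/a.png',cv2.resize(cv2.imread('pics/a.png'),(480,600)))
for n in ['tin_blue','rack','shaker','pocket','lever_pad','lever_hinge','tin_green','tin_orange']:
  l=[eyes.landmark_of(p,n) for p in (S,T)]
  for k in l: print(n,[(np.round(q['xy']),round(q['p'],2)) for q in k[:3]])
  if l[0] and l[1]: print(tri([(S,l[0][0]['xy']),(T,l[1][0]['xy'])]))
s=r.read_state(); print(s['ee_pos'],s['eef_rot'],s['ft_force'],s['time'])
print(-S['R'].T@S['t'],-T['R'].T@T['t'])
np.savez('cal.npz',**{a+k:p[k] for a,p in (('S',S),('T',T)) for k in('mtx','R','t','image')})
E
```

```text
tin_blue [(array([289., 156.]), 0.8), (array([222., 160.]), 0.79), (array([274., 125.]), 0.75)]
tin_blue [(array([265., 280.]), 0.96), (array([243., 218.]), 0.75), (array([223., 290.]), 0.68)]
(array([0.40934401, 0.19563108, 0.16401437]), [np.float64(0.086098220255704), np.float64(0.08609822025570393)])
rack [(array([304., 182.]), 0.69)]
rack [(array([272., 217.]), 0.65)]
(array([ 0.53580431,  0.2167971 , -0.00795628]), [np.float64(0.008484793127324353), np.float64(0.008484793127324574)])
shaker [(array([328., 303.]), 0.68)]
shaker [(array([400., 223.]), 0.75)]
(array([ 0.51176705, -0.20252425, -0.00097497]), [np.float64(0.0005925528344354099), np.float64(0.0005925528344356507)])
pocket [(array([331., 272.]), 0.63)]
pocket [(array([387., 215.]), 0.97)]
(array([ 0.52838891, -0.14911757,  0.06275576]), [np.float64(0.0009504382215810721), np.float64(0.0009504382215812244)])
lever_pad [(array([327., 323.]), 0.66)]
lever_pad [(array([434., 231.]), 0.73)]
(array([ 0.47885744, -0.28455919,  0.09191104]), [np.float64(0.0017769539451530825), np.float64(0.0017769539451530144)])
lever_hinge [(array([360., 318.]), 0.62)]
lever_hinge [(array([431., 197.]), 0.78), (array([404., 155.]), 0.46)]
(array([ 0.57252167, -0.28479175,  0.07794534]), [np.float64(0.011435989872553976), np.float64(0.01143598987255388)])
tin_green [(array([308., 199.]), 0.93)]
tin_green [(array([298., 210.]), 0.58)]
(array([0.54268659, 0.13037201, 0.0143395 ]), [np.float64(0.006395455158951171), np.float64(0.006395455158951448)])
tin_orange []
tin_orange [(array([270., 215.]), 0.67)]
[0.27452989 0.56151319 0.22258787] [2.25435579e-01 9.74258075e-01 5.97012711e-05 9.54611176e-06] [-0.08995324 -0.42927051  0.7652429 ] 0.9
[ 0.36878023 -0.56550343  0.92198073] [0.31681667 0.07016812 1.30656919]
```

View pics/a.png

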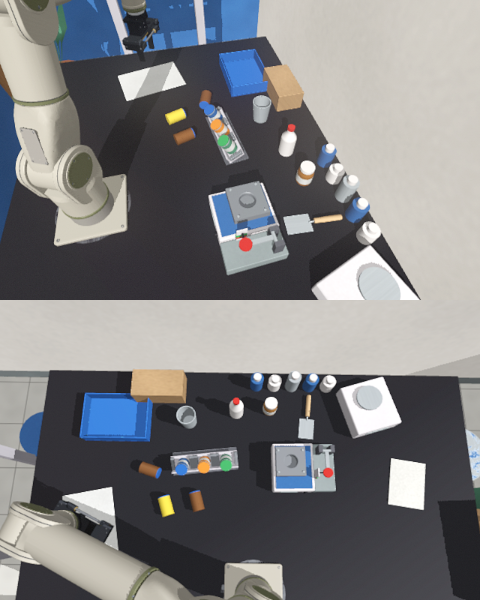

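The picture shows the rack's tins as blue, orange and green from left to right in the top view. Blue is at about (241,223) in the full top image and (279,144) in the side image. The brown and yellow look-alikes lie loose nearby, and the shaker's pad is red. Next I'll measure the rack tins by colour and refine the shaker.

```bash
python3 - <<'E'
from h import *
c=np.load('cal.npz');P={a:{k:c[a+k] for k in('mtx','R','t','image')} for a in 'ST'}
a=P['S']['image'][110:230,240:360];b=P['T']['image'][185:255,200:340]
a=cv2.resize(a,None,fx=4.5,fy=4.5,interpolation=3)[:,:,::-1]
b=cv2.resize(b,(540*140//140,270),interpolation=3)[:,:,::-1]
cv2.imwrite('pics/b.png',cv2.resize(np.vstack([a,b]),None,fx=.73,fy=.73))
print(tri([(P['S'],(289,156)),(P['T'],(243,218))]))
for n,(h0,h1) in dict(blue=(100,120),green=(55,90),orange=(5,20),red=(174,181)).items():
  for a,box in (('S',(110,360,180,400)),('T',(180,260,205,460))):
    hsv=cv2.cvtColor(P[a]['image'],cv2.COLOR_RGB2HSV)
    m=((hsv[...,0]>=h0)&(hsv[...,0]<=h1)&(hsv[...,1]>120)&(hsv[...,2]>60)).astype(np.uint8)
    if n=='red': m|=((hsv[...,0]<4)&(hsv[...,1]>150)&(hsv[...,2]>90)).astype(np.uint8)
    k=np.zeros_like(m);k[box[0]:box[1],box[2]:box[3]]=1;m*=k
    N,l,st,ce=cv2.connectedComponentsWithStats(m)
    print(n,a,[(list(np.round(ce[i],1)),list(st[i])) for i in range(1,N) if st[i][4]>40])
E
```

```text
(array([0.51621458, 0.30383377, 0.0355006 ]), [np.float64(0.00045558835782930193), np.float64(0.0004555883578293249)])
blue S [([np.float64(327.8), np.float64(117.4)], [np.int32(302), np.int32(110), np.int32(55), np.int32(19), np.int32(816)]), ([np.float64(275.2), np.float64(143.1)], [np.int32(266), np.int32(135), np.int32(19), np.int32(18), np.int32(227)]), ([np.float64(284.5), np.float64(151.8)], [np.int32(279), np.int32(145), np.int32(10), np.int32(12), np.int32(44)]), ([np.float64(313.2), np.float64(290.1)], [np.int32(283), np.int32(258), np.int32(84), np.int32(58), np.int32(1574)])]
blue T [([np.float64(396.5), np.float64(235.6)], [np.int32(368), np.int32(195), np.int32(48), np.int32(56), np.int32(1005)]), ([np.float64(241.3), np.float64(225.8)], [np.int32(234), np.int32(218), np.int32(16), np.int32(16), np.int32(186)]), ([np.float64(211.5), np.float64(230.2)], [np.int32(208), np.int32(223), np.int32(8), np.int32(15), np.int32(72)])]
green S [([np.float64(297.0), np.float64(187.1)], [np.int32(290), np.int32(180), np.int32(15), np.int32(15), np.int32(149)])]
green T [([np.float64
[... 602 characters left out ...]
64(271.1), np.float64(222.3)], [np.int32(263), np.int32(213), np.int32(17), np.int32(19), np.int32(214)]), ([np.float64(206.8), np.float64(226.4)], [np.int32(205), np.int32(220), np.int32(7), np.int32(17), np.int32(61)]), ([np.float64(261.3), np.float64(257.9)], [np.int32(252), np.int32(256), np.int32(16), np.int32(4), np.int32(45)])]
red S [([np.float64(388.0), np.float64(169.8)], [np.int32(383), np.int32(165), np.int32(11), np.int32(11), np.int32(82)]), ([np.float64(327.1), np.float64(325.5)], [np.int32(319), np.int32(316), np.int32(17), np.int32(19), np.int32(244)])]
red T [([np.float64(437.0), np.float64(229.7)], [np.int32(431), np.int32(224), np.int32(13), np.int32(12), np.int32(123)])]
```

View pics/b.png

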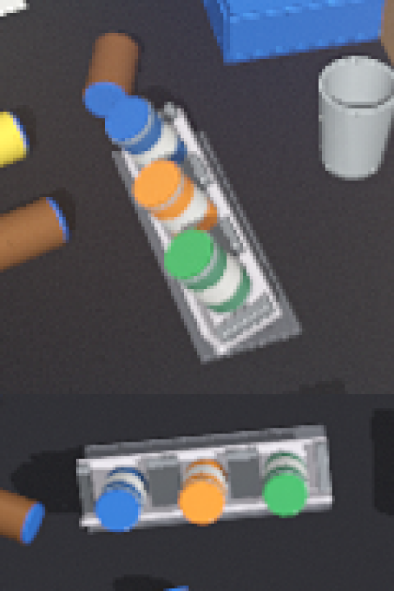

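```bash
python3 - <<'E'
from h import *
c=np.load('cal.npz');P={a:{k:c[a+k] for k in('mtx','R','t')} for a in 'ST'}
T=P['T'];S=P['S']
L=[atz(T,q,.1) for q in((241.3,225.0),(271.1,222.5),(300.7,219.7))]
print(np.round(L,4))
print(tri([(S,(297,187.1)),(T,(300.7,220.2))]),tri([(S,(287.4,165.5)),(T,(271.1,222.3))]))
d=L[0]-L[2]; print(np.linalg.norm(d)); psi=np.arctan2(-d[0],d[1]); print('rack yaw',psi)
xr=np.array([np.cos(psi),np.sin(psi),0]);yr=np.array([-np.sin(psi),np.cos(psi),0])
a=-np.sin(.5)*xr+np.cos(.5)*np.array([0,0,1])
lid=L[0]; org=lid-.08*a; print('lid',lid,'org',org,proj(S,lid),proj(S,org),proj(T,org),proj(S,L[2]),proj(S,L[1]))
print('pad',tri([(S,(327.1,325)),(T,(437,229.7))]))
R0=Ro.from_quat(r.read_state()['eef_rot']).as_matrix();print(R0.round(2))
for sg in(1,-1):
  z=-a;y=sg*yr;x=np.cross(y,z);R=np.c_[x,y,z]
  p=org+a*.155
  print(sg,p,delta(p,R))
E
```

```text
[[0.4852 0.296  0.1   ]
 [0.4941 0.2068 0.1   ]
 [0.5039 0.1179 0.1   ]]
(array([0.50280297, 0.1180354 , 0.0945819 ]), [np.float64(0.00038219254269926915), np.float64(0.0003821925426993461)]) (array([0.49412104, 0.20729663, 0.0952931 ]), [np.float64(0.0012322574329936323), np.float64(0.0012322574329934964)])
0.17914037632055593
rack yaw 0.1045642351406192
lid [0.48518248 0.29601554 0.1       ] org [0.52332704 0.30001869 0.0297934 ] [279.13600204 144.77526596] [291.54651491 157.62610524] [244.6160111 216.2421887] [297.46378437 185.82561438] [287.74466936 164.43890408]
pad (array([ 0.47886569, -0.29169163,  0.1016073 ]), [np.float64(0.00038019875335705317), np.float64(0.00038019875335700606)])
[[-0.9   0.44  0.  ]
 [ 0.44  0.9   0.  ]
 [ 0.    0.   -1.  ]]
1 [0.44942196 0.29226258 0.16581869] [-1.377 -0.825  0.284 -0.089 -0.31  -0.349]
-1 [0.44942196 0.29226258 0.16581869] [-1.377 -0.825  0.284 -0.408  0.117  1.6  ]
```

```bash
cat >> h.py <<'E'
psi=.1046
xr=np.array([np.cos(psi),np.sin(psi),0]);yr=np.array([-np.sin(psi),np.cos(psi),0])
ax=-np.sin(.5)*xr+np.cos(.5)*np.array([0,0,1])
Rg=np.c_[np.cross(yr,-ax),yr,-ax]
E
python3 - <<'E'
from h import *
org=np.array([.5233,.3000,.0298])
print(delta(org+ax*.22,Rg), delta((org+ax*.22+r.read_state()['ee_pos'])/2,Rg))
E
```

```text
[-1.245 -0.908 -0.002 -0.089 -0.31  -0.349] [-0.622 -0.454 -0.001 -0.089 -0.31  -0.349]
```

Call:
play_rows --pt "-0.15 -0.11 0 -0.02 -0.07 -0.08 85" --pt "-0.3 -0.22 0 -0.04 -0.14 -0.16 85" --pt "-0.46 -0.34 0 -0.065 -0.22 -0.25 85" --pt "-0.62 -0.45 0 -0.089 -0.31 -0.349 85" --pt "-0.62 -0.45 0 -0.089 -0.31 -0.349 85"

```text
time: 1.52
ee_pos: [0.3465, 0.4232, 0.2218]
eef_rot: [-0.051, 0.967, 0.012, 0.248]
ft_force: [0.2, -0.0, 1.1]
width: 0.0741
```

```bash
python3 - <<'E'
from h import *
org=np.array([.5233,.3000,.0298])
print(delta(org+ax*.22,Rg)); print(r.read_state()['joint_positions'])
E
```

```text
[-0.253 -0.705  0.135 -0.001  0.001  0.001]
[-1.17057855 -0.03143683 -0.08790447  1.97052963  0.52868312  1.05145575
  0.1862965 ]
```

Call:
play_rows --pt "-0.085 -0.235 0.045 0 0 0 85" --pt "-0.17 -0.47 0.09 0 0 0 85" --pt "-0.253 -0.705 0.135 0 0 0 85" --pt "-0.253 -0.705 0.135 0 0 0 85"

```text
time: 2.02
ee_pos: [0.42, 0.2894, 0.2238]
eef_rot: [-0.048, 0.968, 0.013, 0.247]
ft_force: [-1.2, 1.3, 0.1]
width: 0.0737
```

```bash
python3 - <<'E'
from h import *
org=np.array([.5233,.3000,.0298])
W=eyes.camera('wrist');save(W,'w1')
print(delta(org+ax*.22,Rg)); s=r.read_state();print(s['joint_positions'],s['ee_pos'])
for q in (org,org+ax*.08,org+ax*.05): print(proj(W,q))
l=eyes.landmark_of(W,'tin_blue');print([(q['xy'],q['p']) for q in l])
e=Ro.from_quat(s['eef_rot']).as_matrix();print('cam in tool',e.T@(-W['R'].T@W['t']-s['ee_pos']),(W['R']@e).round(2))
hsv=cv2.cvtColor(W['image'],cv2.COLOR_RGB2HSV)
m=((hsv[...,0]>=100)&(hsv[...,0]<=122)&(hsv[...,1]>120)&(hsv[...,2]>60)).astype(np.uint8)
N,l,st,ce=cv2.connectedComponentsWithStats(m)
print([(ce[i].round(1),st[i]) for i in range(1,N) if st[i][4]>200])
E
```

```text
[ 0.006 -0.013  0.003  0.     0.    -0.002]
[-1.03667002 -0.21484603  0.07495851  2.12546776  0.48405285  0.94379339
  0.48050753] [0.41897388 0.29160521 0.22392406]
[321.86315529 172.53628617]
[321.89573455 188.99529913]
[321.88180769 181.95946299]
[([325.4, 168.3], 0.88), ([464.9, 162.3], 0.8), ([256.2, 158.8], 0.59)]
cam in tool [ 0.08313237 -0.00244421 -0.16060449] [[-0.    1.    0.  ]
 [-0.95 -0.   -0.3 ]
 [-0.3  -0.    0.95]]
[(array([411.6, 147.3]), array([398, 128,  28,  39, 743], dtype=int32)), (array([321.2, 186.2]), array([ 299,  164,   46,   46, 1661], dtype=int32)), (array([489.2, 240.9]), array([ 401,  213,  197,   72, 8017], dtype=int32))]
```

View pics/w1.png

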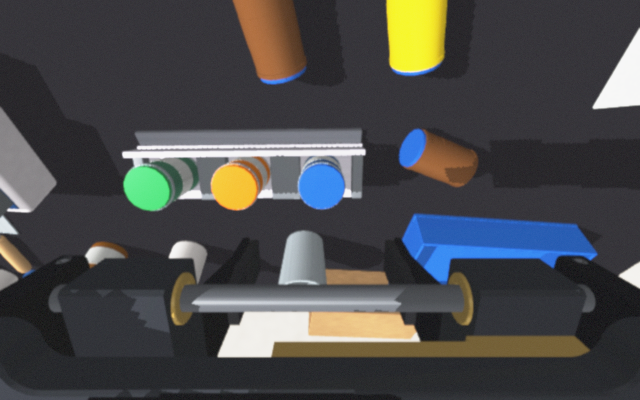

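The blue lid is at about (322,187), and I predicted (322,189), so the tool is aligned to about 2 mm. Green is at (152,187), orange at (238,185), and a brown look-alike with a blue lid is at (412,147). Now descending along the tin's axis.

Call:
play_rows --pt "0.01 0 0.22 0 0 0 85" --pt "0.01 0 0.45 0 0 0 85" --pt "0.01 0 0.65 0 0 0 85" --pt "0.01 0 0.82 0 0 0 85" --pt "0.01 0 0.905 0 0 0 85"

```text
time: 2.75
ee_pos: [0.5024, 0.3024, 0.0612]
eef_rot: [-0.052, 0.968, 0.013, 0.246]
ft_force: [0.3, -1.1, 0.3]
width: 0.0739
```

Call:
play_rows --pt "0 0 0 0 0 0 85" --pt "0 0 0 0 0 0 60" --pt "0 0 0 0 0 0 40" --pt "0 0 0 0 0 0 40" --pt "0 0 0 0 0 0 40" --squeeze 25

```text
time: 3.38
ee_pos: [0.5031, 0.3008, 0.064]
eef_rot: [-0.051, 0.967, 0.013, 0.247]
ft_force: [-1.1, -2.9, 5.6]
width: 0.0493
```

```bash
python3 - <<'E'
from h import *
s=r.read_state();print(s['ee_pos'],s['width'],s['ft_force'],s['time'])
org=np.array([.5233,.3000,.0298])
print(delta(org+ax*.039,Rg))
E
```

```text
[0.50309809 0.30083549 0.06400551] 0.04932145718910227 [-1.13448675 -2.85882064  5.56638031] 3.375
[-0.006 -0.015  0.003  0.     0.001  0.   ]
```

Call:
play_rows --pt "0 0 -0.05 0 0 0 40" --pt "0 0 -0.2 0 0 0 40" --pt "0 0 -0.42 0 0 0 40" --pt "0 0 -0.65 0 0 0 40" --pt "0 0 -0.75 0 0 0 40"

```text
time: 4.0
ee_pos: [0.43, 0.294, 0.1975]
eef_rot: [-0.051, 0.967, 0.014, 0.248]
ft_force: [0.8, -0.7, -1.6]
width: 0.0496
```

```bash
python3 - <<'E'
from h import *
S=eyes.camera('side');T=eyes.camera('top')
s=r.read_state();print(s['ee_pos'],s['width'],s['ft_force'],s['time'])
for n in ['pocket','lever_pad','lever_hinge','shaker']:
  l=[eyes.landmark_of(p,n)[0]['xy'] for p in (S,T)]
  print(n,l,tri([(S,l[0]),(T,l[1])]))
a=cv2.resize(S['image'][100:340,200:400],(500,600))[:,:,::-1];cv2.imwrite('pics/c.png',a)
# desired vertical orientation over pocket, shaker yaw ~0
p=np.array([.528,-.149,.25])
for t in (0,np.pi):
  y=np.array([-np.sin(t),np.cos(t),0]);z=np.array([0,0,-1]);R=np.c_[np.cross(y,z),y,z]; print(t,delta(p,R))
E
```

```text
[0.43060358 0.29443457 0.19732002] 0.04946041443790338 [-0.03812499  0.73345859 -2.39737877] 4.1
pocket [[328.4, 269.0], [386.7, 213.5]] (array([ 0.52710408, -0.14625746,  0.07489302]), [np.float64(0.003837652811503511), np.float64(0.00383765281150381)])
lever_pad [[326.4, 328.1], [434.6, 232.1]] (array([ 0.47640092, -0.29078662,  0.07935772]), [np.float64(0.0016183113211156383), np.float64(0.0016183113211156942)])
lever_hinge [[364.3, 313.1], [433.7, 199.9]] (array([ 0.56887548, -0.28565072,  0.1014358 ]), [np.float64(0.0015851282574768928), np.float64(0.001585128257476606)])
shaker [[326.9, 302.6], [399.2, 227.3]] (array([ 0.50357571, -0.20026143, -0.00334337]), [np.float64(0.004037759856478154), np.float64(0.004037759856478148)])
0 [-0.352 -2.249 -0.123  0.016  0.318  0.066]
3.141592653589793 [-0.352 -2.249 -0.123 -0.478  0.024 -1.875]
```

View pics/c.png

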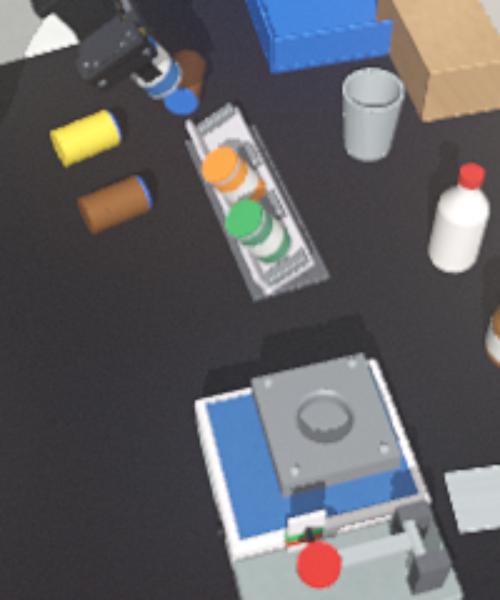

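The tin is held and out of the rack. Orange and green are undisturbed, and the pocket mouth is clearly visible at crop (325,415). I'll carry the tin over while turning it upright.

Call:
play_rows --pt "-0.1 0 -0.2 0 0.06 0.01 40" --pt "-0.15 -0.2 -0.2 0.005 0.12 0.025 40" --pt "-0.15 -0.45 -0.2 0.01 0.2 0.04 40" --pt "-0.15 -0.7 -0.2 0.015 0.27 0.055 40" --pt "-0.15 -0.95 -0.2 0.016 0.318 0.066 40"

```text
time: 5.12
ee_pos: [0.4589, 0.1035, 0.2446]
eef_rot: [0.001, 1.0, 0.001, -0.001]
ft_force: [0.5, 0.0, -2.5]
width: 0.0497
```

```bash
python3 - <<'E'
from h import *
p=np.array([.528,-.149,.26]);R=np.diag([-1.,1,-1])
s=r.read_state();print(s['ee_pos'],delta(p,R))
E
```

```text
[0.45889864 0.10353469 0.24458429] [-3.470e-01 -1.262e+00 -7.900e-02  1.000e-03 -1.000e-03 -1.000e-03]
```

Call:
play_rows --pt "-0.09 -0.2 -0.08 0 0 0 40" --pt "-0.17 -0.42 -0.08 0 0 0 40" --pt "-0.26 -0.64 -0.08 0 0 0 40" --pt "-0.347 -0.82 -0.08 0 0 0 40" --pt "-0.347 -0.95 -0.08 0 0 0 40"

```text
time: 5.75
ee_pos: [0.5283, -0.087, 0.2598]
eef_rot: [0.001, 1.0, -0.0, -0.0]
ft_force: [0.5, -0.4, -1.8]
width: 0.0499
```

Call:
play_rows --pt "0 -0.2 0 0 0 0 40" --pt "0 -0.312 0 0 0 0 40" --pt "0 -0.312 0 0 0 0 40" --pt "0 -0.312 0 0 0 0 40"

```text
time: 6.25
ee_pos: [0.5278, -0.1465, 0.2599]
eef_rot: [-0.0, 1.0, 0.001, -0.0]
ft_force: [0.4, 0.8, -2.2]
width: 0.0495
```

```bash
python3 - <<'E'
from h import *
W=eyes.camera('wrist');S=eyes.camera('side');T=eyes.camera('top')
s=r.read_state();print(s['ee_pos'],s['eef_rot'],s['time'],s['ft_force'])
a=cv2.resize(W['image'],(640,400))[:,:,::-1];cv2.imwrite('pics/d.png',a)
for p in(W,S,T):
  for n in('pocket','tin_blue','lever_pad','lever_hinge'): print(n,[(q['xy'],q['p']) for q in eyes.landmark_of(p,n)[:2]])
print(proj(W,(.528,-.149,.07)),proj(W,(.528,-.149,.09)))
np.savez('cal2.npz',**{a+k:p[k] for a,p in (('S',S),('T',T),('W',W)) for k in('mtx','R','t','image')},ee=s['ee_pos'],q=s['eef_rot'])
E
```

```text
[ 0.5278451  -0.14618219  0.26008155] [-6.70830396e-04  9.99999540e-01  6.84129988e-04 -3.67180333e-05] 6.4 [-0.60572228  0.04625153 -1.74772866]
pocket [([322.2, 178.9], 0.9)]
tin_blue [([319.9, 228.8], 0.74)]
lever_pad [([176.6, 142.0], 0.88)]
lever_hinge [([195.3, 218.7], 0.8)]
pocket [([329.1, 271.0], 0.81)]
tin_blue [([229.8, 185.4], 0.91), ([270.0, 125.0], 0.81)]
lever_pad [([326.3, 322.8], 0.57)]
lever_hinge [([363.1, 315.3], 0.92)]
pocket [([388.2, 213.6], 0.78)]
tin_blue [([225.2, 287.6], 0.83), ([188.6, 221.6], 0.78)]
lever_pad [([358.8, 146.1], 0.69), ([271.4, 214.1], 0.23)]
lever_hinge [([315.6, 145.7], 0.74)]
[319.48023564 179.19474446] [319.39816479 183.31969554]
```

View pics/d.png

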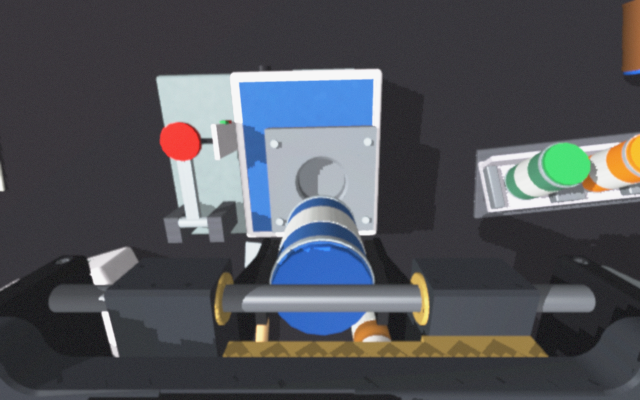

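```bash
python3 - <<'E'
from h import *
from scipy.optimize import minimize
c=np.load('cal2.npz');W={k:c['W'+k] for k in('mtx','R','t','image')};ee=c['ee'];Rt=Ro.from_quat(c['q']).as_matrix()
g=cv2.GaussianBlur(cv2.cvtColor(W['image'],cv2.COLOR_RGB2GRAY),(3,3),0)
E=cv2.Canny(g,25,70);D=cv2.distanceTransform(255-E,cv2.DIST_L2,5)
th=np.linspace(0,2*np.pi,120,endpoint=False)
def circ(ctr,rad,z): return np.array([proj(W,(ctr[0]+rad*np.cos(t),ctr[1]+rad*np.sin(t),z)) for t in th])
def sc(pts,keep): 
    q=pts[keep]; return np.minimum(cv2.remap(D,q[:,0].astype(np.float32),q[:,1].astype(np.float32),1).ravel(),4).mean()
kp=np.cos(th)<0.2   # robot-side (visible) arc; +x side hidden by tin
for z,rad in((.09,.030),(.087,.027)):
  best=min((sc(circ((x,y),rad,z),kp),x,y) for x in np.arange(.518,.540,.001) for y in np.arange(-.158,-.138,.001)); print('pocket',z,rad,np.round(best,4))
# tin: offset in world xy from ee, underside at ee.z-.039-dz
kb=np.cos(th)<-.3
for dz in(-.004,-.002,0,.002,.004):
  z0=ee[2]-.039+dz
  f=lambda x,y:(sc(circ((x,y),.025,z0),kb)+sc(circ((x,y),.025,z0+.08),np.cos(th)<-.2),x-ee[0],y-ee[1])
  print('tin',dz,np.round(min(f(x+ee[0],y+ee[1]) for x in np.arange(-.006,.0061,.001) for y in np.arange(-.006,.0061,.001)),4))
im=cv2.resize(W['image'][100:350,220:420],None,fx=2.4,fy=2.4,interpolation=3)[:,:,::-1].copy()
def dr(p,col): cv2.polylines(im,[np.int32((p-[220,100]+.5)*2.4)],True,col,1)
dr(circ((.528,-.149),.030,.09),(0,0,255));dr(circ((.528,-.149),.027,.087),(0,255,255));dr(circ(ee,.025,ee[2]-.039),(0,255,0));dr(circ(ee,.025,ee[2]+.041),(0,255,0))
cv2.imwrite('pics/e.png',im)
E
```

```text
pocket 0.09 0.03 [ 0.9005  0.528  -0.147 ]
pocket 0.087 0.027 [ 0.8777  0.525  -0.149 ]
tin -0.004 [ 1.2407e+00  3.0000e-03 -1.0000e-03]
tin -0.002 [ 1.4836e+00  3.0000e-03 -1.0000e-03]
tin 0 [ 1.5485e+00  2.0000e-03 -1.0000e-03]
tin 0.002 [ 1.9672e+00  1.0000e-03 -1.0000e-03]
tin 0.004 [ 2.0632e+00 -1.0000e-03 -2.0000e-03]
```

View pics/e.png

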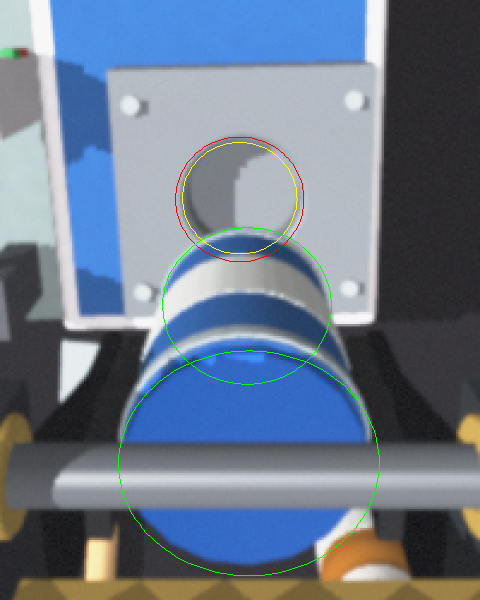

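The overlay shows the pocket about 2 mm further to +y than I predicted: the bolt diagonals cross at crop (244,201), against a predicted (240,201). The tin hangs slightly lower in the grip than I assumed. I'll extend the fit.

```bash
python3 - <<'E'
from h import *
from scipy.optimize import least_squares
c=np.load('cal2.npz');W={k:c['W'+k] for k in('mtx','R','t','image')};ee=c['ee']
hsv=cv2.cvtColor(W['image'],cv2.COLOR_RGB2HSV)
# lid edge points: horizontal left/right blue extents and bottom
m=((hsv[...,0]>=100)&(hsv[...,0]<=122)&(hsv[...,1]>130)).astype(np.uint8)
pts=[]
for row in list(range(262,284))+list(range(313,338)):
    cs=np.where(m[row,255:390])[0]+255
    if len(cs)>30: pts+= [(cs[0]-.5,row),(cs[-1]+.5,row)]
pts=np.array(pts)
el=cv2.fitEllipse(pts.astype(np.float32));print('lid ellipse',el)
th=np.linspace(0,2*np.pi,200,endpoint=False)
for rl in (.025,.0245,.024):
  def f(p):
    q=np.array([proj(W,(ee[0]+p[0]+rl*np.cos(t),ee[1]+p[1]+rl*np.sin(t),ee[2]+.041+p[2])) for t in th])
    return np.array([np.abs(cv2.pointPolygonTest(q.astype(np.float32).reshape(-1,1,2),(float(a),float(b)),True)) for a,b in pts])
  s=least_squares(f,[.001,-.001,-.003],loss='soft_l1',diff_step=1e-2,x_scale=[.001]*3);print(rl,s.x.round(4),np.median(s.fun))
def circ(ctr,rad,z): return np.array([proj(W,(ctr[0]+rad*np.cos(t),ctr[1]+rad*np.sin(t),z)) for t in th])
im=cv2.resize(W['image'][100:350,220:420],None,fx=2.4,fy=2.4,interpolation=3)[:,:,::-1].copy()
def dr(p,col): cv2.polylines(im,[np.int32((p-[220,100]+.5)*2.4)],True,col,1)
dr(circ((.5275,-.147),.027,.088),(0,255,255))
p=s.x
rl=.025
s=least_squares(f,[.001,-.001,-.003],loss='soft_l1',diff_step=1e-2,x_scale=[.001]*3);p=s.x
for h in (0,.08): dr(circ(ee+[p[0],p[1],0],.025,ee[2]-.039+p[2]+h),(0,255,0))
cv2.imwrite('pics/f.png',im)
E
```

```text
lid ellipse ((321.352294921875, 287.47576904296875), (95.35144805908203, 101.29261779785156), 81.49087524414062)
0.025 [ 0.0024 -0.0009 -0.0065] 0.635662794185182
0.0245 [ 0.0007 -0.0009 -0.004 ] 0.634487937440844
0.024 [-0.001  -0.0009 -0.0014] 0.6341784798666446
```

View pics/f.png

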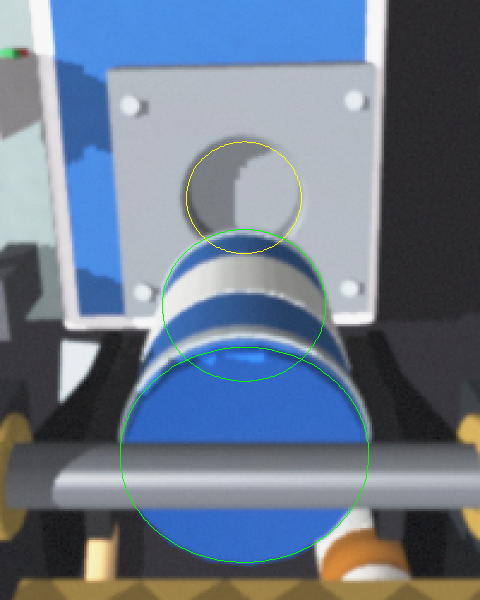

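Call:
play_rows --pt "0.009 0 0.15 0 0 0 40" --pt "0.009 0 0.33 0 0 0 40" --pt "0.009 0 0.5 0 0 0 40" --pt "0.009 0 0.58 0 0 0 40" --pt "0.009 0 0.58 0 0 0 40"

```text
time: 7.62
ee_pos: [0.5255, -0.1472, 0.1439]
eef_rot: [0.0, 1.0, 0.0, -0.001]
ft_force: [0.1, -0.3, -2.0]
width: 0.0495
```

```bash
python3 - <<'E'
from h import *
S=eyes.camera('side');W=eyes.camera('wrist');s=r.read_state();print(s['ee_pos'],s['ft_force'])
a=cv2.resize(S['image'][200:310,250:410],(560,385),interpolation=3)[:,:,::-1]
b=cv2.resize(W['image'][120:320,180:460],(560,400),interpolation=3)[:,:,::-1]
cv2.imwrite('pics/g.png',np.vstack([a,b])[:,:][:785]); cv2.imwrite('pics/g.png',cv2.resize(np.vstack([a,b]),(428,600)))
E
```

```text
[ 0.52653874 -0.14742884  0.14538844] [-0.47248289  0.58455154 -1.62959026]
```

View pics/g.png

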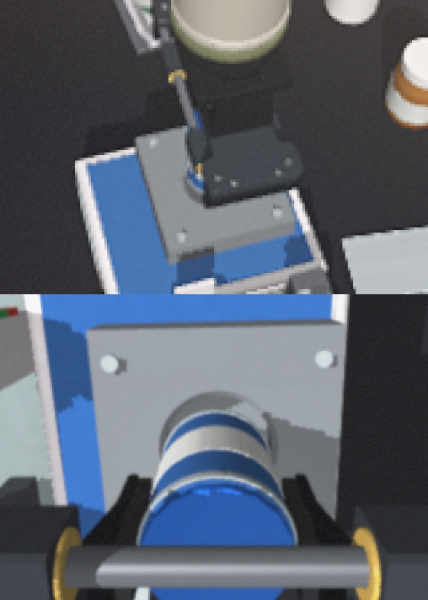

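The wrist crop shows the tin's bottom at about column 217, centred on the pocket mouth (160 to 273), with the tin just above it. Lowering in small steps and watching the force.

Call:
play_rows --pt "0 0 0.03 0 0 0 40" --pt "0 0 0.06 0 0 0 40" --pt "0 0 0.08 0 0 0 40" --pt "0 0 0.08 0 0 0 40"

```text
time: 8.22
ee_pos: [0.5257, -0.1471, 0.1279]
eef_rot: [0.0, 1.0, 0.001, -0.0]
ft_force: [-0.1, -0.1, -0.6]
width: 0.0492
```

Call:
play_rows --pt "0 0 0.02 0 0 0 40" --pt "0 0 0.03 0 0 0 40" --pt "0 0 0.03 0 0 0 40"

```text
time: 8.6
ee_pos: [0.5258, -0.1471, 0.1221]
eef_rot: [0.0, 1.0, 0.001, -0.0]
ft_force: [-0.5, -1.2, -1.1]
width: 0.0496
```

Call:
play_rows --pt "0 0 0.01 0 0 0 40" --pt "0 0 0.02 0 0 0 40" --pt "0 0 0.02 0 0 0 40"

```text
time: 8.98
ee_pos: [0.5258, -0.1471, 0.118]
eef_rot: [0.0, 1.0, 0.001, -0.0]
ft_force: [-0.1, -1.0, -2.0]
width: 0.0499
```

Call:
play_rows --pt "0 0 0.01 0 0 0 40" --pt "0 0 0.015 0 0 0 40" --pt "0 0 0.015 0 0 0 40"

```text
time: 9.35
ee_pos: [0.5258, -0.1471, 0.1151]
eef_rot: [0.0, 1.0, 0.001, -0.0]
ft_force: [-0.9, 0.8, -2.0]
width: 0.0497
```

Call:
play_rows --pt "0 0 0.005 0 0 0 40" --pt "0 0 0.01 0 0 0 40" --pt "0 0 0.01 0 0 0 40"

```text
time: 9.72
ee_pos: [0.5258, -0.1471, 0.1131]
eef_rot: [0.0, 1.0, 0.001, -0.0]
ft_force: [0.5, 0.2, -2.6]
width: 0.0495
```

Call:
play_rows --pt "0 0 0.007 0 0 0 40" --pt "0 0 0.01 0 0 0 40" --pt "0 0 0.01 0 0 0 40"

```text
time: 10.1
ee_pos: [0.5258, -0.1471, 0.1112]
eef_rot: [0.0, 1.0, 0.001, -0.0]
ft_force: [0.1, -0.4, -2.4]
width: 0.0495
```

Call:
play_rows --pt "0 0 0.005 0 0 0 40" --pt "0 0 0.007 0 0 0 40" --pt "0 0 0.007 0 0 0 40"

```text
time: 10.48
ee_pos: [0.5259, -0.1471, 0.1098]
eef_rot: [0.0, 1.0, 0.001, 0.0]
ft_force: [-0.1, 0.7, -1.7]
width: 0.0491
```

Call:
play_rows --pt "0 0 0.005 0 0 0 40" --pt "0 0 0.007 0 0 0 40" --pt "0 0 0.007 0 0 0 40"

```text
time: 10.85
ee_pos: [0.5258, -0.1471, 0.1084]
eef_rot: [0.0, 1.0, 0.001, 0.0]
ft_force: [-0.4, -0.2, -1.7]
width: 0.0496
```

Call:
play_rows --pt "0 0 0.005 0 0 0 40" --pt "0 0 0.007 0 0 0 40" --pt "0 0 0.007 0 0 0 40"

```text
time: 11.22
ee_pos: [0.5264, -0.1471, 0.1079]
eef_rot: [0.0, 1.0, 0.001, 0.001]
ft_force: [-1.4, 1.3, 7.8]
width: 0.05
```

Contact came at TCP z = 0.108, which puts the underside at about 0.07, the pocket floor. Releasing.

Call:
play_rows --pt "0 0 0 0 0 0 65" --pt "0 0 0 0 0 0 75" --pt "0 0 0 0 0 0 85" --pt "0 0 0 0 0 0 85"

```text
time: 11.72
ee_pos: [0.5258, -0.1471, 0.1069]
eef_rot: [0.0, 1.0, 0.001, -0.0]
ft_force: [-0.2, 0.2, 0.8]
width: 0.0723
```

Call:
play_rows --pt "0 0 -0.1 0 0 0 85" --pt "0 0 -0.3 0 0 0 85" --pt "0 0 -0.5 0 0 0 85" --pt "0 0 -0.6 0 0 0 85" --pt "0 0 -0.6 0 0 0 85"

```text
time: 12.35
ee_pos: [0.5266, -0.1474, 0.2282]
eef_rot: [0.0, 1.0, 0.001, 0.001]
ft_force: [0.5, 0.5, -0.0]
width: 0.0738
```

```bash
python3 - <<'E'
from h import *
W=eyes.camera('wrist');S=eyes.camera('side');T=eyes.camera('top');s=r.read_state();print(s['ee_pos'],s['ft_force'],s['width'],s['time'])
im=W['image'][:,:,::-1].copy();th=np.linspace(0,2*np.pi,100)
for z,c,rr in((.15,(0,255,0),.025),(.09,(0,255,255),.03)):
  cv2.polylines(im,[np.int32([proj(W,(.527+rr*np.cos(t),-.147+rr*np.sin(t),z)) for t in th])],True,c,1)
cv2.imwrite('pics/h.png',cv2.resize(im[60:330,120:460],(750,596),interpolation=3))
o={}
for k,p in dict(W=W,S=S,T=T).items():
  hsv=cv2.cvtColor(p['image'],cv2.COLOR_RGB2HSV)
  m=(((hsv[...,0]<4)|(hsv[...,0]>174))&(hsv[...,1]>150)&(hsv[...,2]>90)).astype(np.uint8)
  N,l,st,ce=cv2.connectedComponentsWithStats(m)
  print(k,[(ce[i].round(1),st[i]) for i in range(1,N) if st[i][4]>50],[(q['xy'],round(q['p'],2)) for q in eyes.landmark_of(p,'lever_pad')[:2]])
for c in((.479,-.2915,.106),(.477,-.292,.106)): print(proj(W,c),proj(S,c),proj(T,c))
E
```

```text
[ 0.52532662 -0.14703949  0.22586992] [ 0.96860885  0.80373386 -0.64045877] 0.07375850056880967 12.5
W [(array([165.7, 145.9]), array([ 143,  126,   46,   41, 1516], dtype=int32))] [([163.6, 146.7], 0.93)]
S [(array([388. , 169.9]), array([383, 165,  11,  11,  83], dtype=int32)), (array([327.1, 325.5]), array([319, 316,  17,  19, 244], dtype=int32))] [([328.1, 327.0], 0.66)]
T [(array([314.5, 134.2]), array([310, 130,  10,  10,  72], dtype=int32))] []
[165.80210661 145.47727358] [327.38064823 324.14925075] [437.36702771 229.59135433]
[164.91690527 143.2883959 ] [326.56533821 324.58346008] [437.5646677  230.25895882]
```

View pics/h.png

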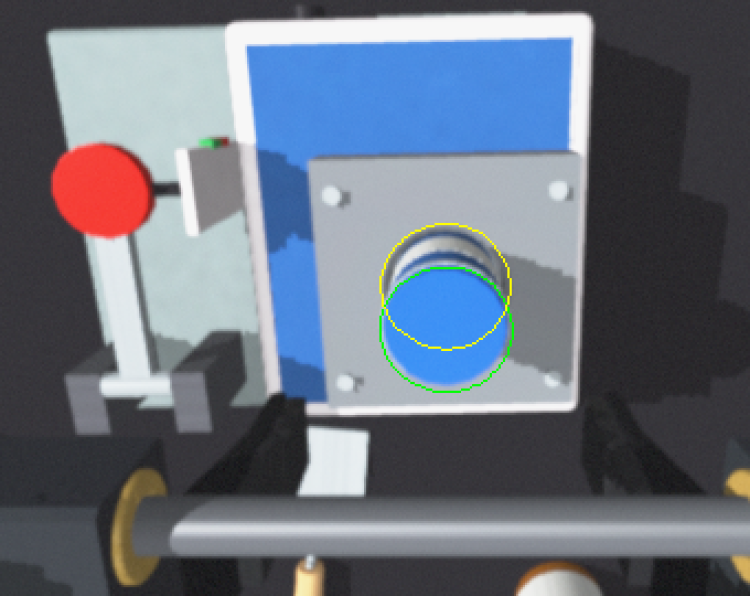

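The tin is seated: its lid centre at crop (447,326) matches the predicted circle. The lever is at rest, with the pad at crop (102,190), which agrees with (0.479, −0.2915, 0.106). Next I'll shut the fingers and go above the pad.

Call:
play_rows --pt "0.06 -0.18 0 0 0 0 0" --pt "0.12 -0.38 0 0 0 0 0" --pt "0.18 -0.58 0.05 0 0 0 0" --pt "0.234 -0.722 0.2 0 0 0 0" --pt "0.234 -0.722 0.35 0 0 0 0" --squeeze 20

```text
time: 13.28
ee_pos: [0.4773, -0.2944, 0.1558]
eef_rot: [0.002, 1.0, 0.0, -0.0]
ft_force: [0.4, 1.6, -0.0]
width: 0.0318
```

Call:
play_rows --pt "0 0 0.03 0 0 0 0" --pt "0 0 0.1 0 0 0 0" --pt "0 0 0.15 0 0 0 0" --pt "0 0 0.15 0 0 0 0"

```text
time: 13.78
ee_pos: [0.4789, -0.2911, 0.1264]
eef_rot: [-0.0, 1.0, 0.001, -0.0]
ft_force: [-0.3, 0.5, 0.1]
width: 0.001
```

Call:
play_rows --pt "0 0 0.04 0 0 0 0" --pt "0 0 0.08 0 0 0 0" --pt "0 0 0.1 0 0 0 0" --pt "0 0 0.1 0 0 0 0"

```text
time: 14.28
ee_pos: [0.4789, -0.2914, 0.1067]
eef_rot: [0.0, 1.0, 0.001, -0.0]
ft_force: [-0.9, -0.3, -0.5]
width: 0.0006
```

Call:
play_rows --pt "0 0 0.02 0 0 0 0" --pt "0 0 0.04 0 0 0 0" --pt "0 0 0.04 0 0 0 0" --pt "0 0 0.04 0 0 0 0"

```text
time: 14.78
ee_pos: [0.4791, -0.2916, 0.099]
eef_rot: [0.0, 1.0, 0.0, 0.0]
ft_force: [-1.4, -0.4, 3.4]
width: 0.0006
```

```bash
python3 - <<'E'
from h import *
s=r.read_state();print(s['ee_pos'],s['ft_force'],s['width'],s['time'])
E
```

```text
[ 0.47908757 -0.29164994  0.09899576] [-1.38452464 -0.38618242  3.37610262] 0.0006392300508875489 14.775
```

Call:
play_rows --pt "0 0 0.015 0 0 0 0" --pt "0 0 0.03 0 0 0 0" --pt "0 0 0.042 0 0 0 0" --pt "0 0 0.042 0 0 0 0"

```text
time: 15.28
ee_pos: [0.4795, -0.2916, 0.0906]
eef_rot: [0.0, 1.0, 0.0, 0.0]
ft_force: [1.3, -1.3, 3.7]
width: 0.0004
```

Call:
play_rows --pt "0 0 0.01 0 0 0 0" --pt "0 0 0.02 0 0 0 0" --pt "0 0 0.02 0 0 0 0" --pt "0 0 0.02 0 0 0 0" --pt "0 0 0.02 0 0 0 0"

```text
time: 15.9
ee_pos: [0.4799, -0.2916, 0.0869]
eef_rot: [0.0, 1.0, 0.0, 0.001]
ft_force: [2.8, -0.6, 6.4]
width: 0.0002
```

```bash
python3 - <<'E'
from h import *
F=[]
W=eyes.camera('wrist');S=eyes.camera('side')
for i in range(4): T=eyes.camera('top');s=r.read_state();F.append(np.r_[s['ee_pos'],s['ft_force']])
print(np.round(F,4),s['time'])
a=cv2.resize(S['image'][240:350,270:390],(600,550),interpolation=3)[:,:,::-1]
cv2.imwrite('pics/i.png',a)
m=(lambda h:(((h[...,0]<4)|(h[...,0]>174))&(h[...,1]>150)&(h[...,2]>90)).astype(np.uint8))(cv2.cvtColor(S['image'],cv2.COLOR_RGB2HSV))
N,l,st,ce=cv2.connectedComponentsWithStats(m);print([(ce[i].round(1),st[i]) for i in range(1,N) if st[i][4]>40])
print(proj(S,(.479,-.2915,.106)),proj(S,(.479,-.2915,.086)))
E
```

```text
[[ 0.4799 -0.2916  0.0869  2.7215  0.1754  5.8513]
 [ 0.4798 -0.2916  0.0869  2.454  -0.2859  5.3637]
 [ 0.4799 -0.2916  0.0869  2.2701 -0.3849  5.7797]
 [ 0.4798 -0.2916  0.0869  2.3948 -1.1125  6.1496]] 16.2
[(array([388. , 169.8]), array([383, 165,  11,  11,  81], dtype=int32))]
[327.38064823 324.14925075] [327.02113337 327.30771968]
```

View pics/i.png

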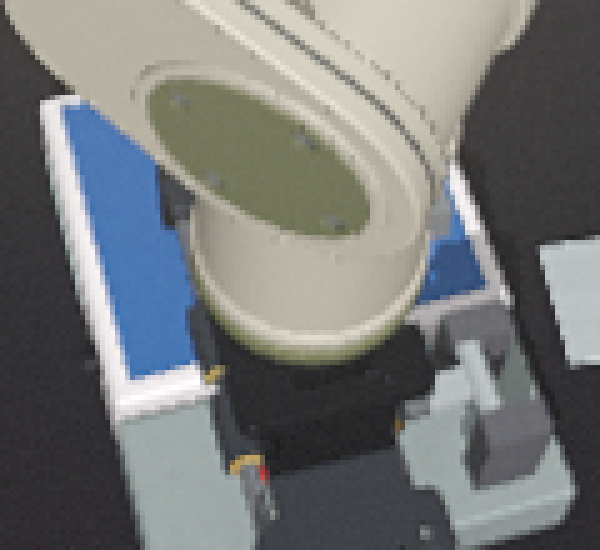

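The arm hides the lever in this side view. Depth is 19 mm and force about 5.8 N, which fits about 0.21 rad. One last look through the wrist camera for the tin and the pointer.

```bash
python3 - <<'E'
from h import *
W=eyes.camera('wrist');s=r.read_state();print(s['ee_pos'],s['ft_force'],s['joint_vel'].__abs__().max() if hasattr(s['joint_vel'],'max') else max(map(abs,s['joint_vel'])))
cv2.imwrite('pics/j.png',cv2.resize(W['image'][:,:,::-1],(800,500)))
E
```

```text
[ 0.47984758 -0.29158553  0.08694699] [ 3.40527856 -0.61139566  5.63474426] 0.0013610806789573192
```

View pics/j.png

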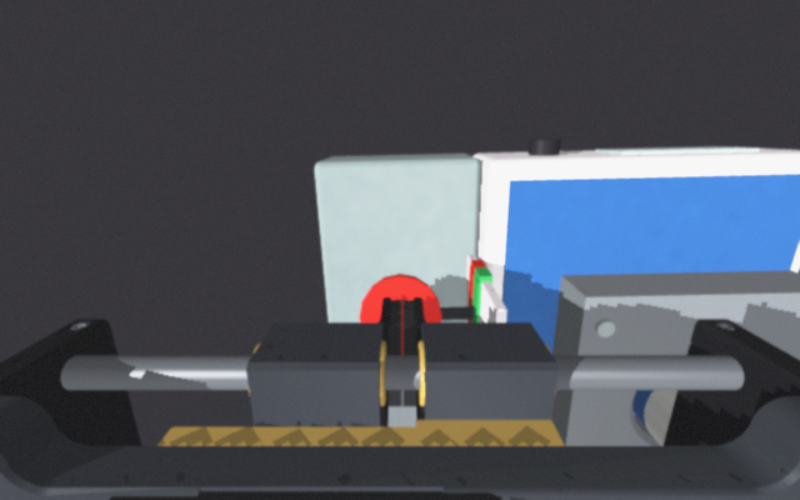

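The fingers are on the red pad at (402,315). The pointer at (455,313) reaches the scale plate by the green strip, and the tin stands untouched in its pocket at the lower right (645,415). The arm is still, so I'm handing in.

```bash
python3 - <<'E'
from h import *
print(job.close_job()); s=r.read_state();print(s['ee_pos'],s['ft_force'],s['time'])
E
```

```text
the job is handed in; nothing more can be done
None
the job is handed in; nothing more can be done
```

I set the blue tin in the shaker pocket and let go of it, then pressed the lever and handed the job in while still holding it. No verdict is reported.

- **Tin:** I drew it out of the rack along its axis, turned it upright and lowered it in small steps. It touched the pocket floor with the fingertips at z = 0.108 m, which puts its underside at about 0.07 m. In the wrist view after release, the lid centre sat within about 1–2 mm of where a seated tin's lid should be.
- **Lever:** I pressed the pad with shut fingers, with the fingertips at z = 0.087 m. That is about 19 mm below rest, or about 0.21 rad. The vertical force held steady at 5.4–6.1 N and the arm was still.
- **Weaker checks:** In the final side view the arm hid the lever. The wrist view showed the pointer near the green strip but only at a slant, so the lever angle rests mainly on finger height and force. An early fit from the wrist image put the tin about 4–6 mm lower in the grip than contact later showed. I lowered it until it touched, so this did not affect the placing.
- **Other things on the bench:** The pictures showed the green and orange tins undisturbed. I did not measure the other objects again at the end.

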